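# Measure out a level scoop of grinding balls

### The arm

A 6-joint arm with a two-finger parallel gripper is mounted at the origin on the work surface. World frame = base frame: x ahead of the robot, y to its left, z up, the work surface at z = 0. Lengths are in m, angles in rad, forces in N, time in s.
With the tool pointing down it reaches from about 0.35 to 0.975 m from the base axis. Payload 4.9 kg.
Tool frame: the origin (TCP) lies at the very end of the fingers, on their centre line; the grasp point (between the pads) lies 19 mm behind it (grasp_offset is the distance from the TCP to the grasp point, in m); x points along the fingers, y is the direction in which the jaws open and shut, and the axes are right-handed (so a half turn about x gives the same grasp; the last joint's range is limited). The gripper opens to 85 mm and grips with 20 to 120 N. Pads are 22 mm wide; open, the fingers measure 114 mm over their backs; the gripper's body (76 mm by 85 mm) begins 54 mm behind the grasp point. The pads swing forward as they close: fully open they stand 13 mm farther back than shut.
Start: joints at [-1.231, 0.053, 1.613, -0, 1.476, -0.119], TCP at [0.277, -0.56, 0.194] pointing down, gripper open.
Joint ranges: [-3.01, 3.01], [-1.01, 2.22], [0.06, 2.58], [-1.02, 4.17], [0.09, 2.62], [-3.14, 3.14]. Speed limits (rad/s): [2.57, 2.57, 3.14, 3.14, 3.14, 3.14].

### API

Orientations are given as a rotation vector (axis times angle).
In Python, from station import get_obs, get_image, camera_model, finish_job, grasp_offset gives the robot as it stands.
- The arm moves only by the shell command python3 -m crank 'ROWS' [OPENING] [FORCE]. ROWS is JSON, a list that holds one entry, the list of rows, each a list of 4 numbers: the shift along the world's x, y, z in m, then the turn about the world's z in degrees. In form: [[[dx, dy, dz, turn], ...]]. A call has 1 to 5 rows; each row is the pose to reach, as a shift and turn from the pose commanded when the call began; what a row does not reach only later rows make up. A row lasts 1/12 s, in which the tool goes at most 41.7 mm and 7.16 degrees, less where a joint would pass 70% of its speed; a pose out of reach is approached as far as the arm can. A call with a gripper value outside its range is refused whole. OPENING is the opening, from 0 (shut) to 1 (fully open), set as the call begins (- or left out, the last holds). The fingers move at their own pace and stop on an object; FORCE is the grip in N (left out, the last holds). Time passes only in rows, so rows that repeat a pose let the fingers close. It gives the time, the measured TCP pose, the force and the opening at its end, in the units of the state.
- get_obs(): the state, without advancing time (a new reading comes with each control period).
- get_image(name): name is "side" or "top"; returns (picture, depth): 420x560x3 uint8, red, green, blue; 420x560 float32, m along the optical axis (not along the pixel's ray), 0 where there is no reading.
- camera_model(name): a dict with "fx", "fy", "cx", "cy" (pixels), "xyz" and "attitude" of the camera in the world. Camera axes: x right, y down, z forward; pixel columns grow to the right and rows downward; lengths in m; the calibration is good to about 2 mm. A picture is of the moment at which its call begins. camera_model takes no time and is no camera call.
- finish_job(): hands the job in, once; it reports no verdict.
The state is a dict: "t": time; "q": joint angles; "dq": joint speeds; "effort": joint torques, N m; "tool_pos": TCP position; "tool_rot": TCP orientation; "contact_force": force on the tool from outside, world axes, zero at the start; "wrist_torque": the same for the moment, N m; "opening": finger opening in m.
Only numpy, scipy, OpenCV 4.12 (cv2) and the standard library are available. Lean on these libraries where they do the work, as an engineer would, in place of code of your own. Each camera call takes 0.05 s, during which the arm holds its last target.

### The job

Take the wider scoop by its handle, push it level under the tray's strike bar all the way into the grinding balls, and draw it back out under the bar so that just its level measure of two balls, one in each cup, stays in it and the others stay in the tray. Then set the filled scoop down flat in the middle of the balance pan and let go; leave the narrow scoop where it is.

Things in the scene. Friction and masses are not known exactly. Their poses are not given: they have to be found in the camera images.
- scoop: the wider of two steel measuring scoops, 110 mm long, 60 mm wide, about 0.15 kg, standing flat. Origin: on its underside, on the centre line, 60 mm from the rear end and 50 mm behind the lip; x points from the handle to the lip, y across, z up. From the front: a ramp, two cups side by side for one ball each, a flat shank 26 wide and 5 thick, an upright white handle plate
- scoop_grip (a point): a point on the middle of the wide scoop's upright handle, at the scoop's x = -53, 52 mm above its underside. The handle spans x = -60 to -46 (14 thick), is 30 wide along y and 75 high: grip it from above across the 14 mm thickness (along the scoop's x)
- scoop_lip (a point): middle of the wide scoop's front lip, at the scoop's x = +50. From the lip a bare ramp 60 wide, without side walls, rises backward to a ridge 7 mm high at x = +34 to +31, the front edge of the cups
- cup0 (a point): where the centre of a ball lies when level in the right cup (scoop's x = +17.5, y = -14, z = 15). The two cups, each 27 long (x) by 26 wide (y), lie side by side with a rib 7 mm high between them; floor 3 mm above the underside, outer walls sloping from 7 mm at the ridge up to about 23, back wall at x = +1 to +4, 26 mm high
- cup1 (a point): the same in the left cup (y = +14)
- tray: fixed grey ball tray with a strike bar across its open mouth. Origin: on its underside, below the middle of the bar's inner face; x points inward from the mouth to the far wall, y across, z up. Floor 4 mm above the bench, flat from x = -40 (apron, no sill) to the far wall at x = +66; 82 wide inside, walls 70 high
- strike_edge (a point): middle of the strike bar's lower edge: a steel plate 6 mm thick (tray's x = -6 to 0) from 36 to 72 mm above the bench, 32 over the floor. The scoop enters level below it, lip first, on the floor or 1 to 2 mm over it, handle left outside; drawn straight back out, the bar holds back all balls lying on top
- far_wall (a point): foot of the tray's far wall, inside (tray's x = +66, on the floor). The scoop is fully in when its lip is about 5 mm from here (2 to 10 mm all work); on the way the balls climb the ramp and drop into the cups while the others heap up, which takes some 5 to 25 N. If the two cups are not full after one stroke, push in again
- pan (a point): centre of the top of the balance's square steel pan, 170 x 170 mm, 62 mm above the bench; x and y along the pan's sides. The balance is a fixed white housing 280 x 190 mm, 52 mm high, below the pan and on towards the point's -x
- narrow_scoop: bystander: a scoop of the same make and length but only 33 mm wide, with a single cup for one ball; origin and axes as the wide one's
- ball0: one of eight like white ceramic grinding balls, 24 mm in diameter, 27 g, in the tray; origin at its centre
- ball1: one of eight like white ceramic grinding balls, 24 mm in diameter, 27 g, in the tray; origin at its centre
- ball2: one of eight like white ceramic grinding balls, 24 mm in diameter, 27 g, in the tray; origin at its centre
- ball3: one of eight like white ceramic grinding balls, 24 mm in diameter, 27 g, in the tray; origin at its centre
- ball4: one of eight like white ceramic grinding balls, 24 mm in diameter, 27 g, in the tray; origin at its centre
- ball5: one of eight like white ceramic grinding balls, 24 mm in diameter, 27 g, in the tray; origin at its centre
- ball6: one of eight like white ceramic grinding balls, 24 mm in diameter, 27 g, in the tray; origin at its centre
- ball7: one of eight like white ceramic grinding balls, 24 mm in diameter, 27 g, in the tray; origin at its centre
Mind the look-alikes: they are no part of the job. What is shaped like the scoop but blue or red is not meant.

How it is judged:
By the outcome, as a careful person would: the job done as asked, in the order asked, and still so for the second after the job is handed in, with the robot touching nothing.
It also fails if it takes over 48 s, if anything falls off the work surface, if the arm or the gripper's body presses on something with over 40 N, if the wrist force passes 120 N, or if a joint passes its speed limit or range.

## Working session

There is one attempt and no reset: what is moved stays moved. The work goes in short steps, Python scripts to look and compute and a shell command to move; the robot and the scene stay as the last step left them, time stands still between calls to the robot, and variables do not carry over. Pictures are saved under pics/ and viewed, and the job is handed in when it is done.

```bash
ls; mkdir -p pics; python3 - <<'E'
from station import *
import cv2,numpy as np
for n in("side","top"):
    p,d=get_image(n); cv2.imwrite(f"pics/{n}0.png",p[:,:,::-1]); np.savez(f"{n}0.npz",p=p,d=d); print(n,camera_model(n))
print(get_obs(),grasp_offset)
E
```

```text
pics
side {'fx': 404.7005549267471, 'fy': 404.7005549267471, 'cx': 286.88819080850004, 'cy': 209.34959833383098, 'xyz': array([0.21051379, 0.7282747 , 0.6454563 ]), 'attitude': array([-0.48206767,  2.6072379 , -1.30262691])}
top {'fx': 498.2122631626656, 'fy': 498.2122631626656, 'cx': 280.38558945322393, 'cy': 207.64776279125772, 'xyz': array([0.34535369, 0.00453046, 0.98244378]), 'attitude': array([-2.14928002,  2.11071426, -0.16669778])}
{'t': 0.1, 'q': array([-1.23101329e+00,  5.32777098e-02,  1.61416028e+00,  2.69355895e-05,
        1.47600719e+00, -1.18976491e-01]), 'dq': array([ 0.00067499, -0.00186343, -0.00283358, -0.00051912, -0.00018676,
       -0.00092319]), 'effort': array([ 2.13978064e-04, -3.94903314e+01, -3.71364391e+01, -5.87067393e-05,
        3.89826688e-03, -8.21132687e-06]), 'tool_pos': array([ 0.27658061, -0.55976278,  0.19239203]), 'tool_rot': array([ 1.96698754,  0.46117227, -1.96734602]), 'contact_force': array([ 0.57409558, -0.11269043,  0.11047463]), 'wrist_torque': array([ 0.06843326,  0.025352  , -0.00274407]), 'opening': 0.08545889318435528} 0.0187
```

View pics/side0.png

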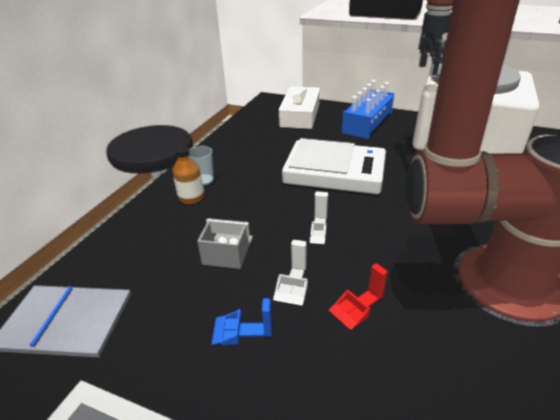

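View pics/top0.png

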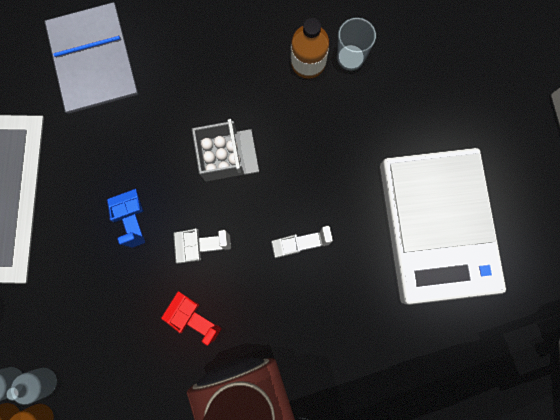

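```bash
cat > h.py <<'E'
import numpy as np,cv2
from scipy.spatial.transform import Rotation as R
from station import *
def ray(n,u,v):
    c=camera_model(n); d=np.array([(u-c['cx'])/c['fx'],(v-c['cy'])/c['fy'],1.]); return np.array(c['xyz']),R.from_rotvec(c['attitude']).apply(d)
def onz(n,u,v,z):
    o,d=ray(n,u,v); return o+d*(z-o[2])/d[2]
def dep(n,u,v,D):
    o,d=ray(n,u,v); return o+d*D[int(round(v)),int(round(u))]
def proj(n,P):
    c=camera_model(n); q=R.from_rotvec(c['attitude']).inv().apply(np.atleast_2d(P)-c['xyz']); return np.c_[c['fx']*q[:,0]/q[:,2]+c['cx'],c['fy']*q[:,1]/q[:,2]+c['cy']]
def cloud(n,D):
    c=camera_model(n); v,u=np.mgrid[:D.shape[0],:D.shape[1]]
    d=np.stack([(u-c['cx'])/c['fx'],(v-c['cy'])/c['fy'],np.ones_like(D)],-1)*D[...,None]
    return R.from_rotvec(c['attitude']).apply(d.reshape(-1,3)).reshape(d.shape)+c['xyz']
def crop(img,x,y,w,h,k,name):
    cv2.imwrite(name,cv2.resize(img[y:y+h,x:x+w,::-1],None,fx=k,fy=k,interpolation=cv2.INTER_CUBIC))
E
python3 - <<'E'
from h import *
z=np.load('top0.npz');p=z['p'];D=z['d']
crop(p,160,110,180,160,4,'pics/c1.png')
s=np.load('side0.npz');crop(s['p'],190,180,150,130,5,'pics/c2.png')
P=cloud('top',D)
for n,a in (('top',z),('side',s)):
    P=cloud(n,a['d']); print(n,np.round([np.nanmedian(P[...,2]), (a['d']==0).mean()],4))
P=cloud('top',D)
for u,v in [(440,200),(229,240),(222,240),(190,246),(249,152),(232,128),(237,170),(270,200),(325,236)]:
    print((u,v),P[v,u].round(4))
E
```

```text
top [0.0011 0.004 ]
side [0.001 0.004]
(440, 200) [ 0.5196 -0.2837  0.0609]
(229, 240) [0.4409 0.1136 0.0251]
(222, 240) [0.4358 0.1209 0.074 ]
(190, 246) [0.43   0.1931 0.0009]
(249, 152) [0.623  0.0819 0.0034]
(232, 128) [0.65   0.1102 0.0729]
(237, 170) [0.5726 0.0998 0.0545]
(270, 200) [ 0.5256  0.0372 -0.0018]
(325, 236) [ 0.4465 -0.0675  0.0742]
```

View pics/c1.png

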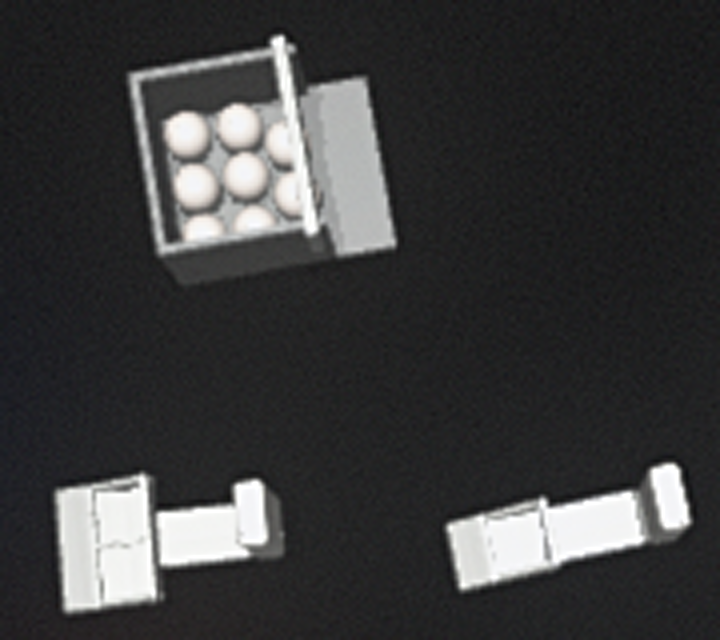

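View pics/c2.png

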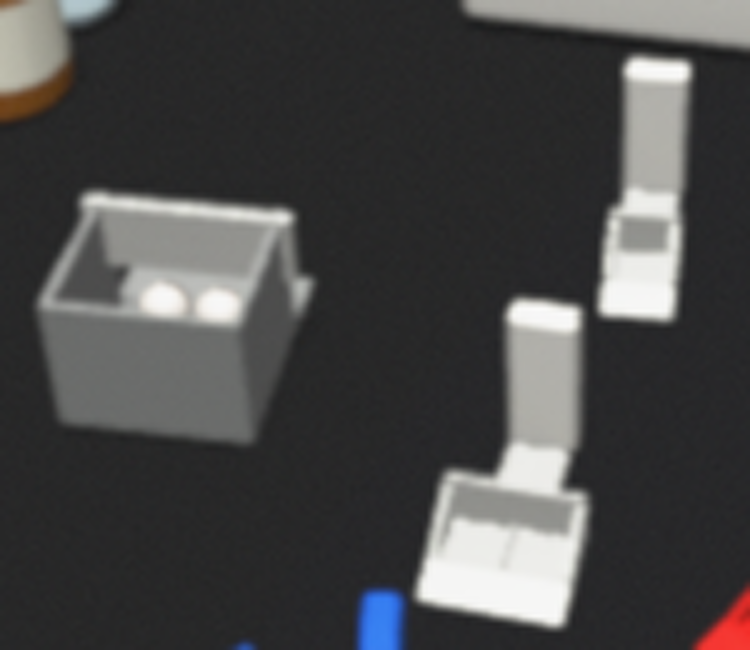

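```bash
python3 - <<'E'
from h import *
z=np.load('top0.npz');p=z['p'].astype(int);D=z['d']
P=cloud('top',D)
def rect(name,mask,zz,k=1):
    v,u=np.nonzero(mask); pts=np.array([onz('top',a,b,zz)[:2] for a,b in zip(u,v)])
    r=cv2.minAreaRect((pts*1000).astype(np.float32)); print(name,len(u),'c',np.round(r[0],1),'size',np.round(r[1],1),'ang',round(r[2],2),'mean',pts.mean(0).round(4))
    return pts
def box(u0,u1,v0,v1):
    m=np.zeros(D.shape,bool);m[v0:v1,u0:u1]=1;return m
Z=P[...,2]
rect('handle',box(210,240,220,260)&(Z>.06),.075)
rect('narrowh',box(310,340,220,250)&(Z>.06),.075)
# lip corners
c=lambda x,y:(160+(x+.5)/4-.5,110+(y+.5)/4-.5)
print('lip',[onz('top',*c(*q),.001).round(4) for q in((55,490),(65,612))])
print('lip side',[onz('side',190+x/5-.4,180+y/5-.4,.001).round(4) for x,y in((416,602),(566,626))])
bright=p.sum(2)>600
rect('bar',box(225,245,112,175)&bright&(Z>.055),.072)
rect('tray rim',box(185,245,112,185)&(Z>.055),.0705)
rect('apron',box(238,262,122,180)&(p.sum(2)>300)&(Z<.02)&(Z>-.01),.004)
print('tray far rim corners/bar ends',[onz('top',*c(*q),zz).round(4) for q,zz in(((130,74),.07),((160,252),.07),((278,38),.072),((311,234),.072))])
print('apron corners',[onz('top',*c(*q),.004).round(4) for q in((366,77),(396,246))])
r=rect('pan',box(370,520,140,310)&(abs(Z-.062)<.0035)&(p.sum(2)>300),.062)
# balls side of tray
print('pan',np.round(np.nanmedian(P[170:240,400:480,2]),4))
crop(z['p'],370,135,150,180,4,'pics/c3.png')
E
```

```text
handle 142 c [435.4 113.7] size [70.2 38. ] ang 8.47 mean [0.4389 0.119 ]
narrowh 142 c [450.5 -61.6] size [52.4 32.4] ang 15.02 mean [ 0.4499 -0.0701]
lip [array([0.457 , 0.2274, 0.001 ]), array([0.3968, 0.2192, 0.001 ])]
lip side [array([0.4547, 0.2278, 0.001 ]), array([0.3928, 0.2181, 0.001 ])]
bar 138 c [621.1 109.3] size [94.3 24.5] ang 0.95 mean [0.6188 0.1069]
tray rim 671 c [616.5 139.5] size [127.1  94.8] ang 1.83 mean [0.6142 0.1382]
apron 692 c [624.5  87.4] size [90.9 35.1] ang 12.08 mean [0.6238 0.0859]
tray far rim corners/bar ends [array([0.6495, 0.1868, 0.07  ]), array([0.5625, 0.1684, 0.07  ]), array([0.6679, 0.1164, 0.072 ]), array([0.5719, 0.0974, 0.072 ])]
apron corners [array([0.6718, 0.0789, 0.004 ]), array([0.5833, 0.0612, 0.004 ])]Traceback (most recent call last):
  File "<stdin>", line 23, in <module>
  File "<stdin>", line 5, in rect
  File "h.py", line 7, in onz
    o,d=ray(n,u,v); return o+d*(z-o[2])/d[2]
        ~~~^^^^^^^
  File "h.py", line 5, in ray
    c=camera_model(n); d=np.array([(u-c['cx'])/c['fx'],(v-c['cy'])/c['fy'],1.]); return np.array(c['xyz']),R.from_rotvec(c['attitude']).apply(d)
ValueError: time passes only in moves, steps and waits
```

```bash
cat > fix.py <<'E'
s=open('h.py').read()
if '_cm' not in s:
    s=s.replace("def ray","_cm={n:camera_model(n) for n in('side','top')}\ndef ray",1).replace("c=camera_model(n)","c=_cm[n]")
    open('h.py','w').write(s)
E
python3 fix.py; python3 - <<'E'
from h import *
z=np.load('top0.npz');p=z['p'].astype(int);D=z['d']
P=cloud('top',D);Z=P[...,2]
m=np.zeros(D.shape,bool);m[140:310,370:520]=1
m&=(Z>.0575)&(p.sum(2)>250)
v,u=np.nonzero(m)
o,_=ray('top',0,0)
pts=np.array([onz('top',a,b,.062)[:2] for a,b in zip(u,v)])
print(len(u),cv2.minAreaRect((pts*1000).astype(np.float32)),pts.mean(0))
crop(z['p'],370,135,150,180,3.3,'pics/c3.png')
cv2.imwrite('pics/m3.png',(m[135:315,370:520]*255).astype(np.uint8).repeat(3,0).repeat(3,1))
ob=get_obs();r=R.from_rotvec(ob['tool_rot']).as_matrix();print(r.round(3),np.degrees(np.arctan2(r[1,1],r[0,1])))
E
```

```text
8191 ((471.1264953613281, -287.2076416015625), (274.44696044921875, 183.73670959472656), 4.20698881149292) [ 0.51462133 -0.28681448]
[[-0.001  0.443 -0.897]
 [ 0.002 -0.897 -0.443]
 [-1.    -0.002 -0.   ]] -63.71514982539433
```

View pics/c3.png

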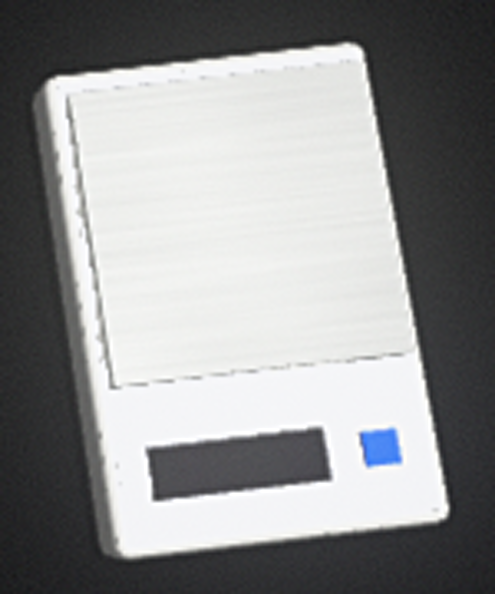

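View pics/m3.png

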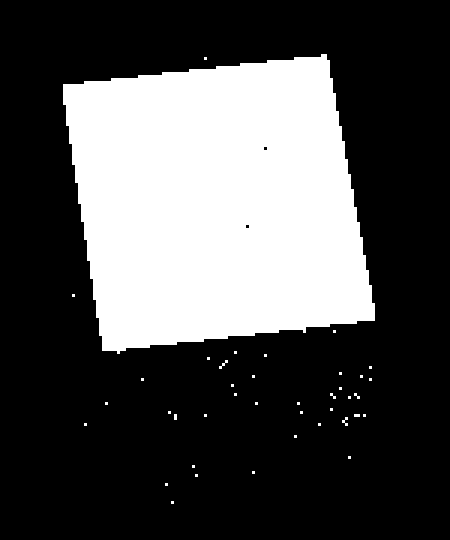

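```bash
python3 - <<'E'
from h import *
print(onz('top',222.4,238.1,.075)); print(onz('side',190+544/5,180+315/5,.075))
print(onz('top',442.25,202.4,.062),onz('top',391,163,.062),onz('top',479,153.3,.062),onz('top',404,251.7,.062))
E
python3 -m crank '[[[0.04,0.03,0.0,-6],[0.07,0.07,0.02,-12],[0.09,0.11,0.02,-18],[0.11,0.15,0.02,-18],[0.125,0.19,0.02,-18.1]]]' 0.6 100
```

```text
[0.43916746 0.12016641 0.075     ]
[0.43622558 0.12270579 0.075     ]
[ 0.51491277 -0.28742258  0.062     ] [ 0.58926678 -0.19306203  0.062     ] [ 0.61103563 -0.36040736  0.062     ] [ 0.42137836 -0.21395558  0.062     ]
t: 0.52
tool_pos: [0.3926, -0.3924, 0.2133]
tool_rot: [2.148, 0.153, -2.147]
contact_force: [1.1, -0.7, -0.3]
opening: 0.051
```

```bash
python3 -m crank '[[[0.01,0.04,0,0],[0.015,0.08,0,0],[0.02,0.12,0,0],[0.025,0.16,0,0],[0.03,0.2,0,0]]]'
python3 -m crank '[[[0.002,0.04,0,0],[0.004,0.08,0,0],[0.005,0.12,0,0],[0.006,0.16,0,0],[0.007,0.2,0,0]]]'
python3 -m crank '[[[0,0.03,0,0],[0,0.06,0,0],[0,0.08,0,0],[0,0.091,0,0],[0,0.091,0,0]]]'
python3 -m crank '[[[0,0,0,0],[0,0,0,0]]]'
```

```text
t: 0.93
tool_pos: [0.4213, -0.1918, 0.2127]
tool_rot: [2.147, 0.154, -2.148]
contact_force: [1.1, -0.6, 0.8]
opening: 0.0514
t: 1.35
tool_pos: [0.4281, 0.008, 0.2129]
tool_rot: [2.148, 0.153, -2.147]
contact_force: [0.8, 0.2, -0.4]
opening: 0.0513
t: 1.77
tool_pos: [0.4281, 0.099, 0.2127]
tool_rot: [2.145, 0.158, -2.147]
contact_force: [-0.3, -1.2, -0.8]
opening: 0.0512
t: 1.93
tool_pos: [0.4286, 0.0965, 0.2129]
tool_rot: [2.147, 0.153, -2.148]
contact_force: [0.1, 0.4, 0.4]
opening: 0.0514
```

```bash
python3 -m crank '[[[0.010,0.024,-0.02,0],[0.010,0.024,-0.05,0],[0.010,0.024,-0.08,0],[0.010,0.024,-0.09,0],[0.010,0.024,-0.09,0]]]'
python3 - <<'E'
from h import *
ob=get_obs();r=R.from_rotvec(ob['tool_rot']).as_matrix();print(ob['tool_pos'],np.degrees(np.arctan2(r[1,1],r[0,1])))
for n in('side','top'):
    p,d=get_image(n)
    if n=='side': crop(p,180,100,200,220,3,'pics/s1.png')
    else: crop(p,150,170,150,130,4,'pics/t1.png')
E
```

```text
t: 2.35
tool_pos: [0.4362, 0.12, 0.1196]
tool_rot: [2.14, 0.152, -2.156]
contact_force: [-0.5, -0.1, -0.2]
opening: 0.0514
[0.43622715 0.11999164 0.1196381 ] -81.90220338948119
```

View pics/s1.png

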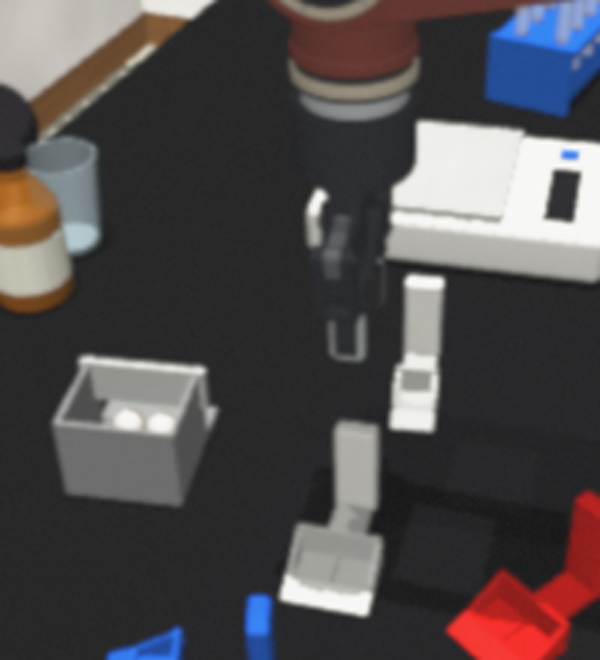

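View pics/t1.png

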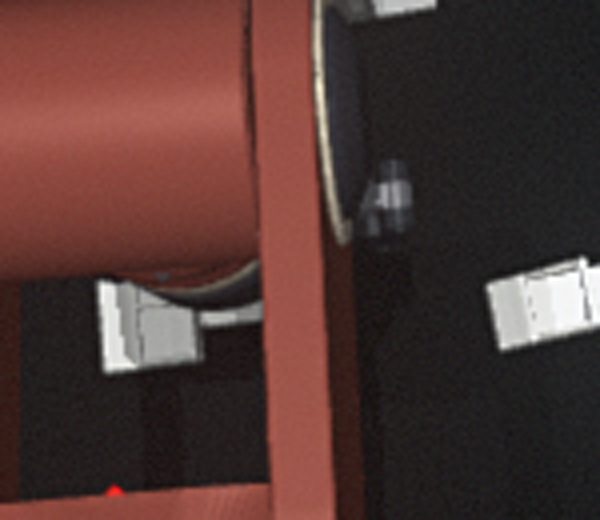

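```bash
python3 -m crank '[[[0.001,0,-0.02,0],[0.001,0,-0.04,0],[0.001,0,-0.06,0],[0.001,0,-0.08,0],[0.001,0,-0.086,0]]]'
python3 -m crank '[[[0,0,0,0],[0,0,0,0]]]'
```

```text
t: 2.87
tool_pos: [0.4396, 0.1207, 0.0367]
tool_rot: [2.147, 0.153, -2.148]
contact_force: [-0.4, -0.4, -0.6]
opening: 0.0511
t: 3.03
tool_pos: [0.4412, 0.1211, 0.0391]
tool_rot: [2.15, 0.153, -2.145]
contact_force: [-1.4, 0.6, 0.1]
opening: 0.051
```

```bash
python3 -m crank '[[[-0.001,0,-0.003,0],[-0.001,0,-0.003,0],[-0.001,0,-0.003,0],[-0.001,0,-0.003,0],[-0.001,0,-0.003,0]]]' 0.1 110
python3 -m crank '[[[0,0,0,0],[0,0,0,0],[0,0,0,0],[0,0,0,0]]]' 0 110
```

```text
t: 3.45
tool_pos: [0.4397, 0.1213, 0.0355]
tool_rot: [2.149, 0.154, -2.145]
contact_force: [-0.8, 0.1, 4.8]
opening: 0.0097
t: 3.78
tool_pos: [0.4398, 0.1213, 0.0356]
tool_rot: [2.15, 0.154, -2.145]
contact_force: [-1.5, 0.3, 7.0]
opening: 0.007
```

```bash
python3 - <<'E'
from h import *
p,d=get_image('side'); crop(p,240,140,130,150,4,'pics/s2.png')
print(get_obs()['contact_force'],get_obs()['opening'])
E
```

```text
[-0.40694853 -0.5088956   6.55542558] 0.006931122958202757
```

View pics/s2.png

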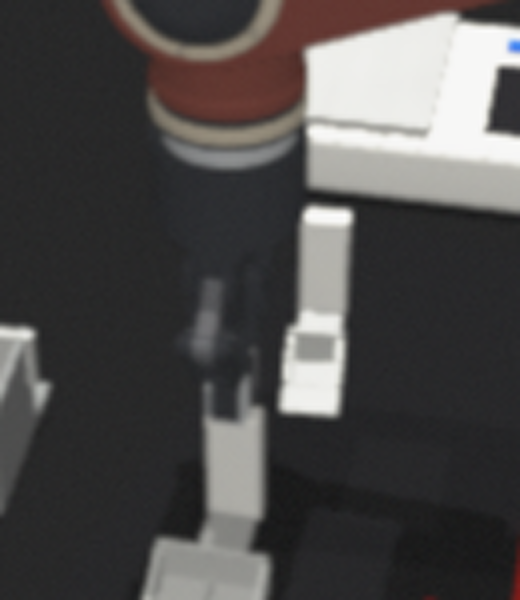

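```bash
python3 - <<'E'
from h import *
ob=get_obs();print(ob['tool_pos'],ob['q'])
f=lambda P:((proj('side',P)-[240,140])*4).round(0)
print('tcp',f(ob['tool_pos']),'handle top',f([[.4388,.1208,.075],[.4388,.1208,0.03]]),'offset')
p,d=get_image('side');P=cloud('side',d)
for x,y in((235,470),(235,430),(230,400),(220,385),(245,395),(230,450),(205,330)):
    print((x,y),P[140+y//4,240+x//4].round(4))
crop(p,270,210,60,80,10,'pics/s3.png')
p,d=get_image('top');P=cloud('top',d);crop(p,130,190,160,130,5,'pics/t3.png')
E
```

```text
[0.43982141 0.12130964 0.03566615] [ 1.05720729e-01 -2.10068092e-01  2.13648230e+00  6.95435399e-05
  1.21308928e+00  1.53358121e+00]
tcp [[230. 463.]] handle top [[232. 409.]
 [232. 470.]] offset
(235, 470) [0.4362 0.1283 0.0394]
(235, 430) [0.4364 0.1273 0.0675]
(230, 400) [0.4348 0.1372 0.0957]
(220, 385) [0.4325 0.1541 0.1207]
(245, 395) [0.428  0.1315 0.0985]
(230, 450) [0.4388 0.1271 0.0521]
(205, 330) [0.4325 0.1742 0.1713]
```

View pics/s3.png

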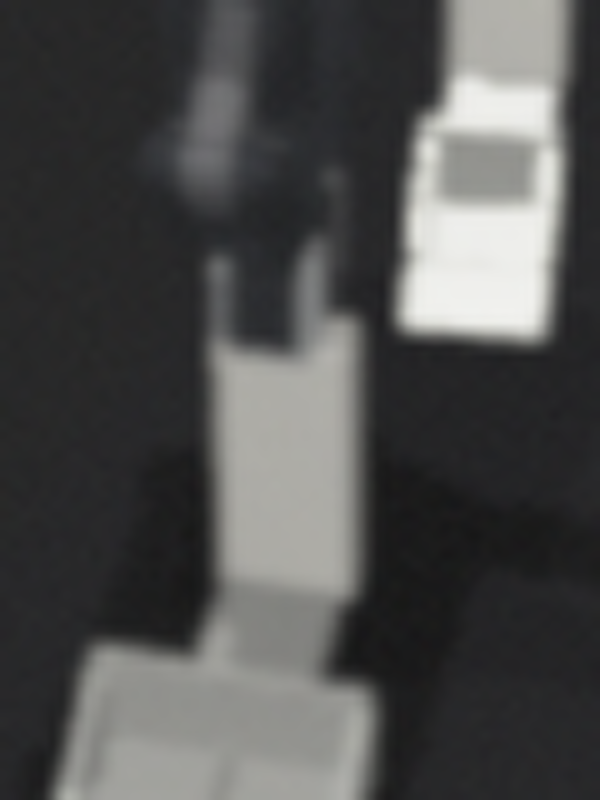

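View pics/t3.png

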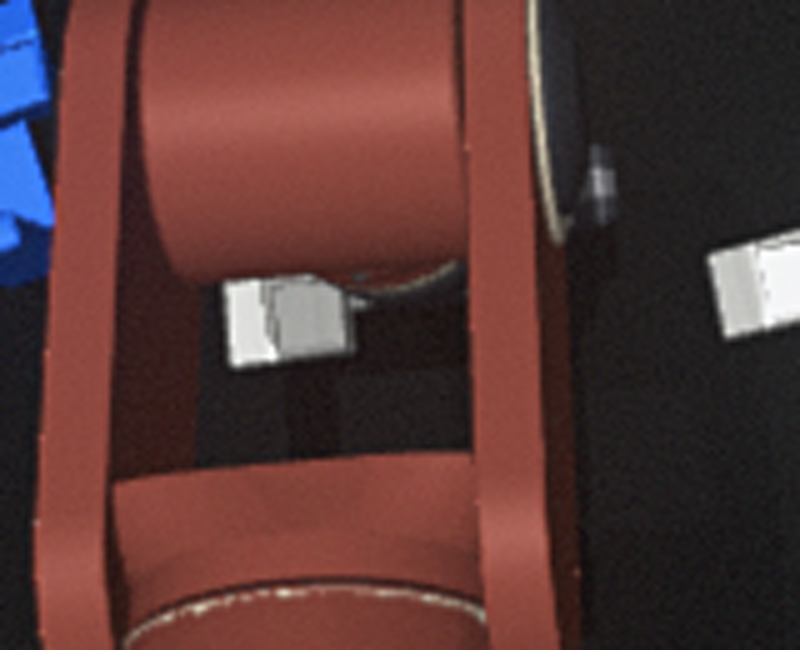

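```bash
python3 - <<'E'
from h import *
print('pre tcp px in s1 crop',(proj('side',[[.436,.12,.1196],[.436,.12,.139]])-[180,100])*3)
p,d=get_image('side');P=cloud('side',d)
for v in range(228,254,2):
    print(v,[tuple((P[v,u]*1000).round(0).astype(int)) for u in (293,295,298,301,303)], p[v,297])
E
```

```text
pre tcp px in s1 crop [[357.79452107 377.77552475]
 [357.69233901 355.50878281]]
228 [(np.int64(425), np.int64(182), np.int64(165)), (np.int64(422), np.int64(182), np.int64(166)), (np.int64(423), np.int64(162), np.int64(150)), (np.int64(427), np.int64(134), np.int64(127)), (np.int64(475), np.int64(-11), np.int64(2))] [43 44 47]
230 [(np.int64(426), np.int64(181), np.int64(159)), (np.int64(422), np.int64(181), np.int64(160)), (np.int64(423), np.int64(163), np.int64(146)), (np.int64(427), np.int64(134), np.int64(122)), (np.int64(472), np.int64(-3), np.int64(3))] [36 37 39]
232 [(np.int64(429), np.int64(173), np.int64(146)), (np.int64(425), np.int64(172), np.int64(148)), (np.int64(423), np.int64(163), np.int64(141)), (np.int64(427), np.int64(134), np.int64(116)), (np.int64(470), np.int64(2), np.int64(1))] [36 38 38]
234 [(np.int64(436), np.int64(156), np.int64(127)), (np.int64(433), np.int64(153), np.int64(125)), (np.int64(423), np.int64(162), np.int64(135)), (np.int64(429), np.int64(130), np.int64(108)), (np.int64(468), np.int64(6), np.int64(-2))] [39 39 41]
236 [(np.int64(443), np.int
[... 1498 characters left out ...]
2)), (np.int64(443), np.int64(127), np.int64(62)), (np.int64(437), np.int64(126), np.int64(64)), (np.int64(430), np.int64(127), np.int64(67)), (np.int64(426), np.int64(125), np.int64(66))] [173 172 167]
250 [(np.int64(448), np.int64(128), np.int64(56)), (np.int64(442), np.int64(130), np.int64(59)), (np.int64(436), np.int64(128), np.int64(60)), (np.int64(430), np.int64(127), np.int64(60)), (np.int64(426), np.int64(125), np.int64(61))] [172 171 165]
252 [(np.int64(447), np.int64(129), np.int64(52)), (np.int64(443), np.int64(129), np.int64(53)), (np.int64(436), np.int64(128), np.int64(54)), (np.int64(430), np.int64(126), np.int64(54)), (np.int64(425), np.int64(128), np.int64(57))] [173 172 166]
```

```bash
python3 - <<'E'
from h import *
for z in(.1,.12,.13,.14,.15,.16,.17): print(z,proj('side',[[.436,.146,z],[.434,.158,z],[.436,.12,z]]).round(1).tolist())
s=np.load('side0.npz');P=cloud('side',s['d'])
# start: tcp .277,-.56,.192
print(proj('side',[[.277,-.56,.192],[.277,-.56,.23]]))
crop(s['p'],380,0,100,120,5,'pics/s4.png')
m=cv2.cvtColor(s['p'],cv2.COLOR_RGB2GRAY)
for v in range(56,84,2): print(v,[tuple((P[v,u]*1000).round(0).astype(int).tolist()) for u in(424,430,434,437,440)])
E
```

```text
0.1 [[294.9, 240.9], [293.7, 244.8], [299.3, 233.2]]
0.12 [[294.8, 233.4], [293.6, 237.3], [299.3, 225.8]]
0.13 [[294.8, 229.6], [293.6, 233.4], [299.2, 222.0]]
0.14 [[294.7, 225.7], [293.5, 229.5], [299.2, 218.1]]
0.15 [[294.7, 221.7], [293.4, 225.6], [299.2, 214.2]]
0.16 [[294.6, 217.7], [293.4, 221.5], [299.2, 210.2]]
0.17 [[294.5, 213.7], [293.3, 217.4], [299.2, 206.2]]
[[423.89361751  88.00935473]
 [426.16021536  75.67668216]]
56 [(296, -597, 276), (275, -524, 298), (303, -1452, 42), (255, -493, 308), (248, -522, 301)]
58 [(295, -600, 269), (320, -1449, 32), (262, -512, 297), (254, -493, 303), (246, -519, 296)]
60 [(294, -602, 263), (318, -1446, 23), (260, -493, 297), (253, -495, 297), (245, -490, 299)]
62 [(293, -600, 258), (317, -1450, 12), (260, -500, 289), (251, -491, 293), (244, -498, 291)]
64 [(292, -605, 250), (315, -1453, 1), (259, -505, 282), (251, -508, 282), (248, -691, 229)]
66 [(291, -599, 246), (313, -1446, -6), (258, -506, 277), (250, -510, 276), (246, -668, 230)]
68 [(339, -1438, -16), (268, -514, 268), (257, -504, 272), (249, -511, 270), (227, 57, 443)]
70 [(338, -1445, -28), (267, -513, 262), (256, -507, 265), (248, -510, 265), (226, 61, 441)]
72 [(336, -1440, -36), (266, -508, 258), (255, -517, 256), (247, -514, 258), (226, 66, 440)]
74 [(335, -1456, -52), (265, -511, 252), (254, -508, 254), (248, -589, 229), (225, 67, 437)]
76 [(333, -1444, -58), (264, -511, 246), (253, -515, 246), (247, -586, 224), (224, 67, 434)]
78 [(332, -1458, -73), (268, -643, 197), (255, -601, 212), (245, -581, 219), (224, 69, 431)]
80 [(329, -1443, -78), (266, -620, 198), (254, -602, 206), (244, -586, 212), (223, 72, 429)]
82 [(328, -1452, -91), (264, -605, 197), (252, -600, 200), (243, -577, 209), (223, 75, 427)]
```

View pics/s4.png

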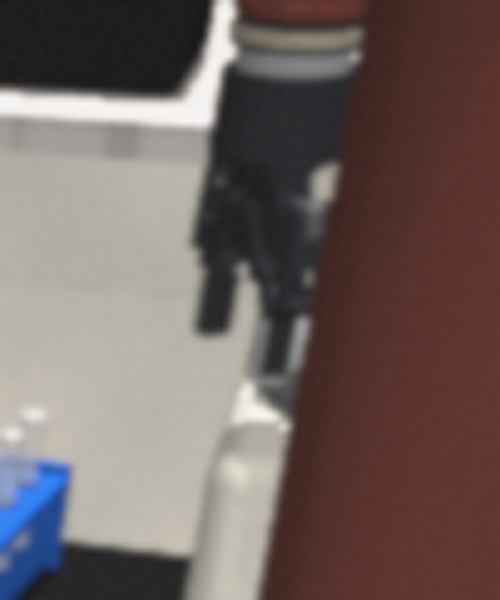

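```bash
python3 -m crank '[[[0,0,0.02,0],[0,0,0.04,0],[0,0,0.04,0],[0,0,0.04,0],[0,0,0.04,0]]]' 0 20
python3 - <<'E'
from h import *
ob=get_obs();print(ob['tool_pos'],ob['opening'],ob['contact_force'])
p,d=get_image('side');P=cloud('side',d);crop(p,260,150,80,130,5,'pics/s5.png')
for v in range(220,246,2):
    print(v,[tuple((P[v,u]*1000).round(0).astype(int).tolist()) for u in (293,295,298,301,303)], p[v,297])
E
```

```text
t: 4.4
tool_pos: [0.4378, 0.121, 0.0729]
tool_rot: [2.145, 0.154, -2.149]
contact_force: [-0.5, -0.7, -1.4]
opening: 0.0071
[0.43783496 0.1210208  0.07285081] 0.007090984892079509 [-0.48786693 -0.69649832 -1.38725083]
220 [(436, 155, 161), (432, 155, 162), (423, 162, 170), (422, 148, 160), (430, 114, 133)] [41 43 46]
222 [(442, 140, 143), (439, 137, 142), (426, 154, 158), (428, 130, 140), (429, 116, 129)] [42 43 46]
224 [(442, 140, 138), (438, 139, 138), (433, 136, 138), (429, 130, 134), (429, 117, 125)] [45 46 49]
226 [(442, 139, 132), (438, 139, 134), (432, 137, 133), (428, 132, 131), (430, 115, 117)] [43 44 47]
228 [(442, 139, 127), (439, 137, 127), (432, 139, 129), (428, 133, 126), (429, 116, 113)] [44 45 48]
230 [(443, 139, 121), (438, 140, 124), (432, 138, 124), (429, 129, 117), (427, 122, 112)] [56 57 59]
232 [(447, 129, 107), (441, 132, 112), (435, 131, 112), (429, 129, 113), (426, 125, 110)] [146 145 143]
234 [(446, 130, 102), (442, 129, 103), (435, 130, 106), (430, 127, 105), (426, 125, 104)] [173 172 166]
236 [(446, 130, 98), (443, 127, 96), (211, 728, 645), (430, 127, 100), (425, 127, 101)] [173 171 165]
238 [(447, 128, 90), (442, 130, 93), (435, 130, 95), (430, 126, 94), (426, 125, 94)] [174 173 167]
240 [(447, 128, 84), (442, 129, 87), (436, 128, 88), (429, 128, 90), (425, 126, 90)] [173 172 167]
242 [(447, 129, 80), (443, 128, 80), (437, 125, 79), (430, 126, 82), (425, 128, 86)] [173 172 166]
244 [(447, 130, 75), (443, 129, 75), (436, 129, 77), (430, 127, 77), (425, 126, 78)] [173 172 166]
```

View pics/s5.png

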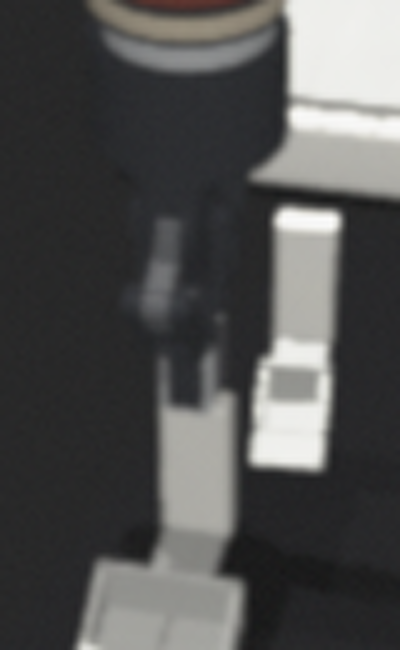

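```bash
python3 -m crank '[[[0,0,-0.02,0],[0,0,-0.036,0],[0,0,-0.038,0],[0,0,-0.038,0]]]'
python3 -m crank '[[[0,0,0,0],[0,0,0,0],[0,0,0,0],[0,0,0,0]]]' 0.5
python3 - <<'E'
from h import *
p,d=get_image('side');P=cloud('side',d);crop(p,240,150,120,150,4,'pics/s6.png')
np.savez('s6.npz',p=p,d=d)
E
```

```text
t: 4.78
tool_pos: [0.4367, 0.121, 0.0339]
tool_rot: [2.142, 0.154, -2.152]
contact_force: [0.6, 0.4, -2.6]
opening: 0.0088
t: 5.12
tool_pos: [0.4393, 0.1212, 0.0369]
tool_rot: [2.149, 0.154, -2.146]
contact_force: [-0.6, -0.9, 0.7]
opening: 0.0428
```

View pics/s6.png

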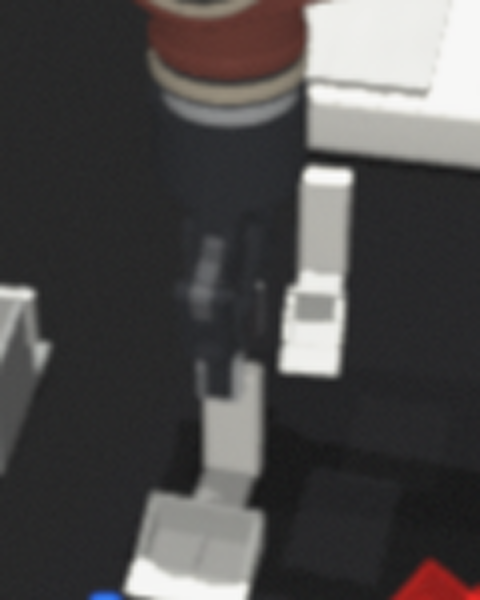

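```bash
python3 - <<'E'
from h import *
s=np.load('s6.npz');P=cloud('side',s['d'])
for v in range(234,262,2): print(v,[tuple((P[v,u]*1000).round(0).astype(int).tolist()) for u in(291,294,297,300,303)])
print(get_obs()['tool_pos'])
E
```

```text
234 [(431, 179, 146), (425, 179, 148), (421, 174, 145), (424, 149, 125), (436, 98, 81)]
236 [(435, 170, 133), (428, 170, 135), (421, 175, 141), (424, 149, 119), (464, 17, 2)]
238 [(433, 174, 131), (427, 173, 132), (421, 174, 135), (427, 141, 107), (462, 23, 1)]
240 [(434, 172, 125), (427, 175, 129), (421, 174, 130), (427, 141, 101), (460, 30, 0)]
242 [(440, 156, 104), (434, 156, 106), (430, 151, 103), (427, 141, 96), (429, 117, 75)]
244 [(441, 156, 99), (435, 154, 99), (429, 153, 100), (427, 141, 90), (427, 122, 75)]
246 [(441, 155, 92), (436, 152, 91), (430, 151, 92), (427, 141, 85), (427, 122, 69)]
248 [(441, 157, 88), (435, 154, 88), (430, 151, 87), (433, 124, 63), (427, 123, 64)]
250 [(453, 127, 53), (437, 150, 78), (431, 148, 78), (433, 125, 58), (427, 123, 58)]
252 [(453, 127, 48), (446, 126, 49), (439, 126, 51), (432, 126, 53), (426, 124, 53)]
254 [(453, 127, 42), (445, 128, 45), (440, 125, 44), (432, 126, 48), (427, 123, 47)]
256 [(453, 127, 36), (446, 127, 38), (440, 125, 39), (433, 124, 40), (427, 123, 41)]
258 [(453, 126, 29), (446, 128, 33), (440, 125, 32), (432, 126, 36), (426, 124, 36)]
260 [(453, 128, 25), (447, 126, 25), (440, 125, 26), (433, 124, 28), (427, 123, 29)]
[0.43928935 0.12118701 0.03689749]
```

```bash
python3 -m crank '[[[0,-0.001,-0.015,0],[0,-0.001,-0.03,0],[0,-0.001,-0.038,0],[0,-0.001,-0.04,0],[0,-0.001,-0.04,0]]]'
python3 -m crank '[[[0,0,0,0],[0,0,0,0]]]'
python3 - <<'E'
from h import *
p,d=get_image('side');P=cloud('side',d);crop(p,240,150,120,150,4,'pics/s7.png')
for v in range(250,276,2): print(v,[tuple((P[v,u]*1000).round(0).astype(int).tolist()) for u in(291,294,297,300,303)])
print(get_obs()['tool_pos'])
E
```

```text
t: 5.58
tool_pos: [0.4382, 0.1201, -0.0043]
tool_rot: [2.146, 0.154, -2.149]
contact_force: [-0.0, -0.5, 0.5]
opening: 0.0427
t: 5.75
tool_pos: [0.4395, 0.1202, -0.0029]
tool_rot: [2.149, 0.154, -2.146]
contact_force: [0.8, 0.4, 0.5]
opening: 0.0426
250 [(436, 168, 94), (426, 177, 105), (420, 175, 105), (424, 149, 81), (426, 125, 60)]
252 [(435, 171, 92), (428, 171, 94), (421, 175, 100), (427, 141, 68), (426, 124, 53)]
254 [(435, 172, 86), (429, 171, 88), (422, 171, 90), (427, 141, 63), (426, 124, 48)]
256 [(441, 157, 66), (435, 154, 65), (430, 152, 65), (427, 141, 56), (426, 125, 43)]
258 [(442, 155, 59), (436, 153, 58), (430, 151, 58), (426, 143, 53), (426, 125, 36)]
260 [(442, 155, 53), (437, 150, 50), (430, 151, 53), (427, 141, 45), (426, 124, 30)]
262 [(443, 154, 45), (435, 154, 48), (429, 154, 50), (433, 125, 23), (427, 122, 22)]
264 [(453, 127, 11), (446, 127, 14), (431, 148, 39), (432, 128, 19), (426, 123, 17)]
266 [(454, 127, 5), (447, 126, 6), (439, 126, 9), (433, 125, 11), (427, 122, 10)]
268 [(451, 133, 6), (444, 132, 7), (439, 129, 6), (433, 124, 3), (426, 124, 6)]
270 [(449, 138, 5), (442, 139, 8), (437, 134, 5), (431, 131, 4), (426, 124, -1)]
272 [(447, 144, 5), (441, 141, 4), (434, 140, 6), (429, 137, 4), (424, 131, 1)]
274 [(445, 149, 4), (438, 148, 6), (432, 147, 6), (426, 145, 7), (422, 137, 1)]
[ 0.43957057  0.12022683 -0.00285308]
```

View pics/s7.png

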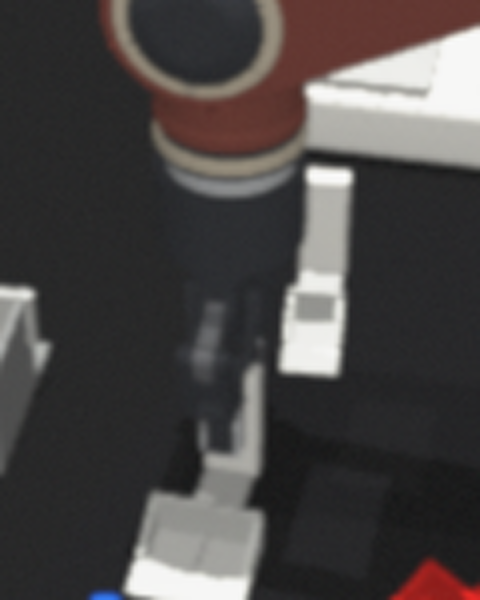

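```bash
python3 -m crank '[[[0.002,0,0,0],[0.002,0,0,0],[0.002,0,0,0],[0.002,0,0,0],[0.002,0,0,0]]]' 0 110
python3 -m crank '[[[0,0,0,0],[0,0,0,0],[0,0,0,0]]]'
```

```text
t: 6.22
tool_pos: [0.4415, 0.1202, -0.003]
tool_rot: [2.149, 0.154, -2.146]
contact_force: [-1.3, -0.1, 5.0]
opening: 0.0129
t: 6.47
tool_pos: [0.4415, 0.1202, -0.003]
tool_rot: [2.149, 0.154, -2.146]
contact_force: [0.5, -0.7, 5.7]
opening: 0.0126
```

```bash
python3 -m crank '[[[0,0,0.015,0],[0,0,0.04,0],[0,0,0.07,0],[0.01,-0.01,0.09,0],[0.03,-0.025,0.1,0]]]'
python3 -m crank '[[[0.025,-0.02,0,1],[0.05,-0.04,0,2],[0.075,-0.06,0,3],[0.1,-0.08,0,3.2],[0.125,-0.1,0,3.2]]]'
python3 -m crank '[[[0.025,-0.02,0,0],[0.045,-0.03,0,0],[0.053,-0.035,0,0],[0.053,-0.035,0,0],[0.053,-0.035,0,0]]]'
python3 - <<'E'
from h import *
ob=get_obs();r=R.from_rotvec(ob['tool_rot']).as_matrix();print(ob['tool_pos'],np.degrees(np.arctan2(r[1,1],r[0,1])),r[:,0].round(4),ob['opening'])
for n in('side','top'):
    p,d=get_image(n);np.savez(n+'8.npz',p=p,d=d);cv2.imwrite(f'pics/{n}8.png',p[:,:,::-1])
E
```

```text
t: 6.88
tool_pos: [0.4708, 0.0959, 0.0983]
tool_rot: [2.149, 0.157, -2.144]
contact_force: [1.2, 0.3, -1.3]
opening: 0.0128
t: 7.3
tool_pos: [0.5957, -0.0058, 0.0946]
tool_rot: [2.115, 0.212, -2.12]
contact_force: [0.0, -1.0, -0.7]
opening: 0.0127
t: 7.72
tool_pos: [0.6475, -0.0394, 0.0949]
tool_rot: [2.115, 0.212, -2.12]
contact_force: [0.2, -0.6, -1.6]
opening: 0.0128
[ 0.64752751 -0.03937738  0.09492384] -78.61538860664037 [-2.7e-03  8.0e-04 -1.0e+00] 0.012767288744357282
```

View pics/side8.png

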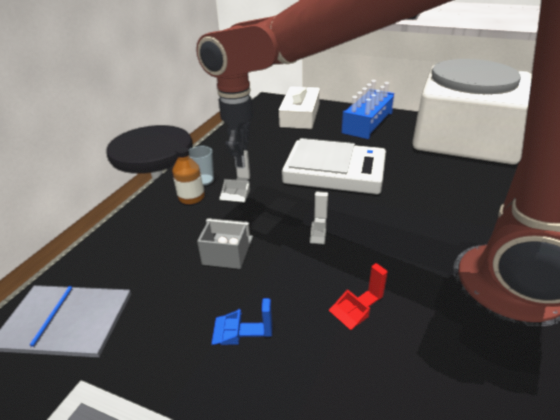

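View pics/top8.png

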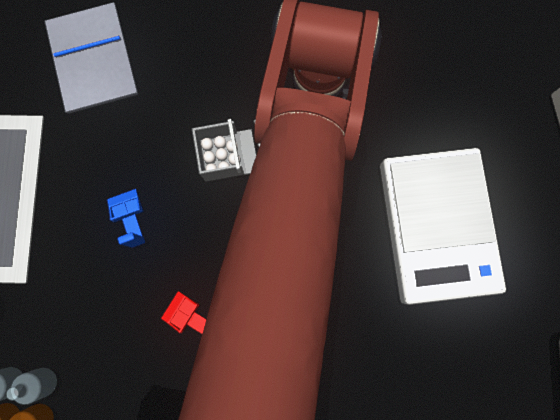

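```bash
python3 - <<'E'
from h import *
s=np.load('side8.npz');crop(s['p'],205,120,70,90,8,'pics/c8.png')
P=cloud('side',s['d'])
for v in range(150,206,4): print(v,[tuple((P[v,u]*1000).round(0).astype(int).tolist()) for u in(224,230,236,242,246)])
E
```

```text
150 [(864, -311, 0), (644, 12, 204), (629, 11, 205), (633, -24, 187), (792, -334, 1)]
154 [(850, -287, 0), (650, 5, 188), (639, -3, 186), (633, -21, 178), (633, -41, 167)]
158 [(835, -260, 2), (816, -266, 2), (649, -19, 165), (638, -29, 162), (631, -36, 159)]
162 [(823, -237, 2), (806, -246, 0), (652, -21, 152), (639, -27, 151), (632, -36, 148)]
166 [(812, -217, 1), (793, -221, 2), (651, -18, 143), (639, -27, 141), (633, -35, 137)]
170 [(801, -197, 0), (784, -204, -1), (660, -31, 123), (646, -36, 123), (634, -35, 125)]
174 [(789, -175, 0), (772, -181, 0), (753, -185, 2), (646, -34, 112), (634, -33, 115)]
178 [(776, -153, 2), (760, -159, 2), (741, -162, 4), (645, -30, 103), (635, -32, 104)]
182 [(664, 25, 120), (651, 19, 119), (637, 14, 119), (620, 15, 123), (612, 10, 122)]
186 [(662, 31, 113), (652, 19, 107), (637, 17, 109), (621, 15, 112), (608, 18, 117)]
190 [(660, 35, 104), (649, 26, 101), (634, 24, 103), (621, 18, 102), (603, 29, 113)]
194 [(651, 52, 106), (638, 46, 105), (624, 42, 105), (614, 32, 101), (602, 33, 105)]
198 [(646, 61, 101), (631, 60, 104), (618, 55, 104), (605, 49, 102), (668, -81, 2)]
202 [(717, -43, 2), (703, -52, -1), (686, -56, 0), (672, -64, -1), (659, -64, 2)]
```

View pics/c8.png

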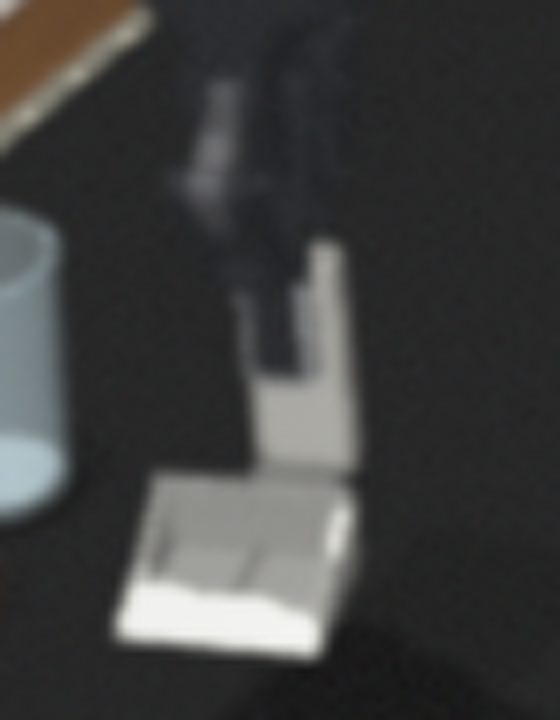

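```bash
python3 - <<'E'
from h import *
a=onz('side',219.3,199.1,.0985);b=onz('side',244.7,201.8,.0985);m=(a+b)/2;d=a-b
print(a,b,m,np.linalg.norm(d),np.degrees(np.arctan2(d[1],d[0])))
x=np.array([-.198,.980]);y=np.array([-.98,-.198]);o=np.array([.6196,.1095])
print('lip in tray',(m[:2]-o)@x,(m[:2]-o)@y)
h=np.array([.6475,-.0394]);print('handle in tray',(h-o)@x,(h-o)@y)
E
```

```text
[0.65676241 0.06595122 0.0985    ] [0.59526386 0.05539247 0.0985    ] [0.62601314 0.06067185 0.0985    ] 0.06239838805212054 9.742190865188276
lip in tray -0.04912139022829026 0.0033831004265906443
handle in tray -0.15144619999999998 0.002140200000000077
```

```bash
python3 -m crank '[[[0.001,0,-0.02,0],[0.0025,0,-0.05,0],[0.0025,0,-0.08,0],[0.0025,0,-0.09,0],[0.0025,0,-0.09,0]]]'
python3 -m crank '[[[0,0,0,0],[0,0,0,0]]]'
python3 - <<'E'
from h import *
ob=get_obs();print(ob['tool_pos'])
p,d=get_image('side');crop(p,190,130,90,140,5,'pics/s9.png')
P=cloud('side',d)
cv2.imwrite('pics/s9f.png',p[:,:,::-1]);np.savez('s9.npz',p=p,d=d)
E
```

```text
t: 8.23
tool_pos: [0.6469, -0.0384, 0.002]
tool_rot: [2.109, 0.215, -2.126]
contact_force: [-0.2, 0.5, -1.4]
opening: 0.0128
t: 8.4
tool_pos: [0.6527, -0.0398, 0.0086]
tool_rot: [2.12, 0.21, -2.113]
contact_force: [0.6, -0.1, -1.7]
opening: 0.0127
[ 0.65267578 -0.03983088  0.00864737]
```

View pics/s9.png

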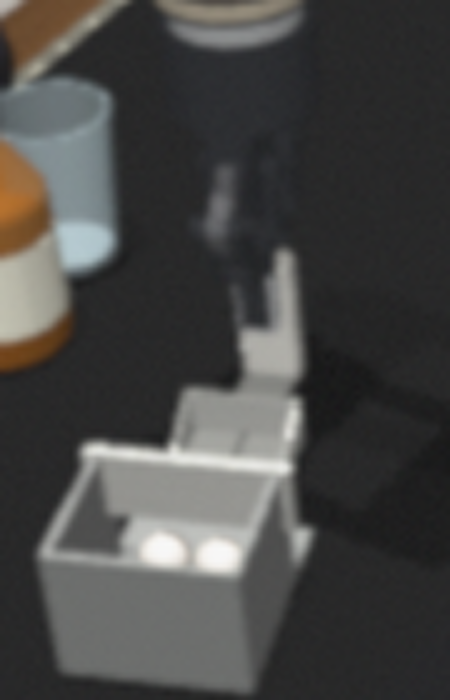

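```bash
python3 -m crank '[[[0,0,0,0],[0,0,0,0],[0,0,0,0]]]'; python3 -m crank '[[[0,0,0,0],[0,0,0,0]]]'
```

```text
t: 8.7
tool_pos: [0.652, -0.04, 0.0074]
tool_rot: [2.119, 0.21, -2.115]
contact_force: [0.7, 0.7, -1.1]
opening: 0.0127
t: 8.87
tool_pos: [0.6513, -0.0399, 0.0064]
tool_rot: [2.117, 0.211, -2.117]
contact_force: [0.3, -0.5, -1.3]
opening: 0.0128
```

```bash
python3 -m crank '[[[0,0,-0.002,0],[0,0,-0.002,0],[0,0,-0.002,0],[0,0,-0.002,0]]]'; python3 - <<'E'
from h import *
ob=get_obs();r=R.from_rotvec(ob['tool_rot']).as_matrix();print(ob['tool_pos'],np.degrees(np.arctan2(r[1,1],r[0,1])),r[:,0].round(4))
E
```

```text
t: 9.2
tool_pos: [0.6511, -0.0398, 0.0039]
tool_rot: [2.117, 0.211, -2.117]
contact_force: [0.5, 0.1, -1.4]
opening: 0.013
[ 0.65106966 -0.03984026  0.00394451] -78.61414723839934 [-4.e-04  1.e-04 -1.e+00]
```

```bash
python3 -m crank '[[[-0.001,0.005,-0.001,0],[-0.003,0.015,-0.001,0],[-0.005,0.025,-0.001,0],[-0.007,0.035,-0.001,0],[-0.009,0.043,-0.001,0]]]'; python3 -m crank '[[[0,0,0,0],[0,0,0,0]]]'
```

```text
t: 9.62
tool_pos: [0.6418, 0.0049, 0.0031]
tool_rot: [2.116, 0.212, -2.117]
contact_force: [-0.0, 0.3, -2.0]
opening: 0.0128
t: 9.78
tool_pos: [0.642, 0.004, 0.0032]
tool_rot: [2.116, 0.212, -2.116]
contact_force: [-0.7, 0.0, -1.7]
opening: 0.0129
```

```bash
python3 -m crank '[[[-0.001,0.006,-0.001,0],[-0.0025,0.012,-0.001,0],[-0.0035,0.018,-0.001,0],[-0.005,0.024,-0.001,0],[-0.006,0.03,-0.001,0]]]'; python3 -m crank '[[[-0.001,0.006,0,0],[-0.0025,0.012,0,0],[-0.0035,0.018,0,0],[-0.005,0.024,0,0]]]';python3 -m crank '[[[-0.001,0.005,0,0],[-0.002,0.009,0,0],[-0.002,0.01,0,0],[-0.002,0.01,0,0],[-0.002,0.01,0,0]]]'
python3 - <<'E'
from h import *
for n in('side','top'):
    p,d=get_image(n);crop(p,*((175,100,110,190,3.1) if n=='side' else (180,90,110,110,5)),f'pics/{n}10.png')
print(get_obs()['tool_pos'],get_obs()['contact_force'])
E
```

```text
t: 10.2
tool_pos: [0.6359, 0.0336, 0.002]
tool_rot: [2.116, 0.211, -2.117]
contact_force: [0.2, -3.3, -3.3]
opening: 0.0131
t: 10.53
tool_pos: [0.6312, 0.0572, 0.0021]
tool_rot: [2.116, 0.21, -2.116]
contact_force: [1.0, -5.6, -4.2]
opening: 0.013
t: 10.95
tool_pos: [0.629, 0.0671, 0.0018]
tool_rot: [2.116, 0.211, -2.117]
contact_force: [-0.0, -2.9, -5.6]
opening: 0.0134
[0.62899645 0.06704381 0.00185854] [ 0.64422437 -2.28482933 -5.71209033]
```

View pics/side10.png

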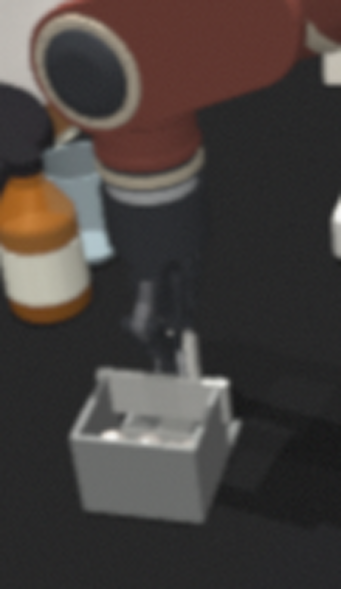

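View pics/top10.png

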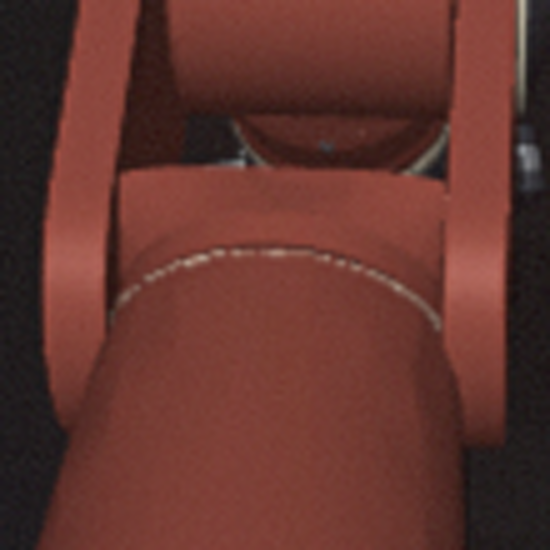

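```bash
python3 -m crank '[[[-0.0003,0.0015,0,0],[-0.0003,0.002,0,0],[-0.0003,0.002,0,0],[-0.0003,0.002,0,0]]]'; python3 - <<'E'
from h import *
p,d=get_image('side');crop(p,190,200,70,75,8,'pics/s11.png')
E
```

```text
t: 11.38
tool_pos: [0.6287, 0.0692, 0.0021]
tool_rot: [2.116, 0.211, -2.117]
contact_force: [1.1, -2.3, -5.0]
opening: 0.0127
```

View pics/s11.png

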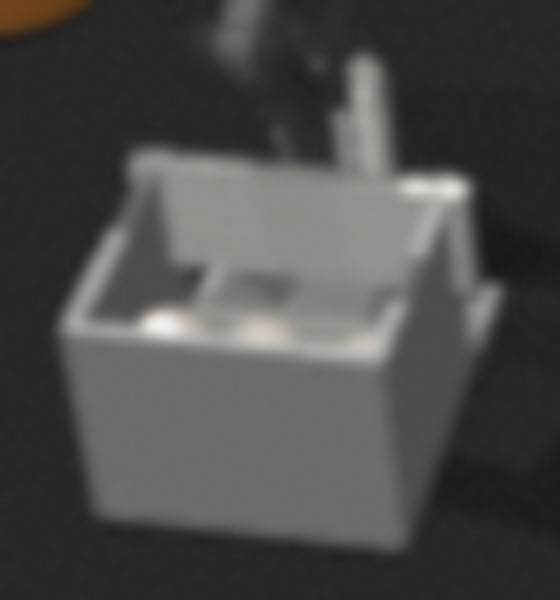

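```bash
python3 -m crank '[[[0.001,-0.004,0,0],[0.002,-0.01,0,0],[0.0035,-0.018,0,0],[0.005,-0.026,0,0],[0.007,-0.034,0,0]]]'; python3 -m crank '[[[0.0015,-0.008,0,0],[0.003,-0.016,0,0],[0.005,-0.024,0,0],[0.0065,-0.032,0,0],[0.008,-0.04,0,0]]]';python3 -m crank '[[[0.0015,-0.008,0,0],[0.003,-0.016,0,0],[0.005,-0.024,0,0],[0.006,-0.03,0,0],[0.007,-0.033,0,0]]]'
python3 - <<'E'
from h import *
print(get_obs()['tool_pos'])
p,d=get_image('side');crop(p,185,160,90,110,6,'pics/s12.png')
E
```

```text
t: 11.85
tool_pos: [0.6363, 0.0343, 0.0026]
tool_rot: [2.118, 0.211, -2.117]
contact_force: [1.2, 0.4, -3.3]
opening: 0.0127
t: 12.27
tool_pos: [0.6441, -0.0057, 0.0022]
tool_rot: [2.117, 0.211, -2.117]
contact_force: [-0.4, 0.4, -2.8]
opening: 0.0124
t: 12.68
tool_pos: [0.6511, -0.0389, 0.0022]
tool_rot: [2.117, 0.21, -2.117]
contact_force: [0.2, -0.2, -2.0]
opening: 0.0125
[ 0.65110906 -0.03891471  0.0022179 ]
```

View pics/s12.png

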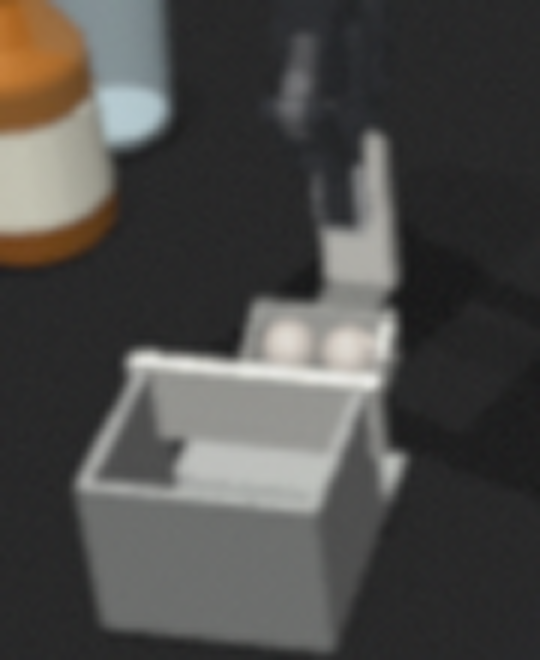

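```bash
python3 -m crank '[[[0,0,0.005,0],[0,0,0.018,0],[0,0,0.036,0],[0,0,0.055,0],[0,0,0.075,0]]]'; python3 -m crank '[[[0,0,0.018,0],[0,0,0.034,0],[0,0,0.044,0],[0,0,0.045,0],[0,0,0.045,0]]]'
python3 - <<'E'
from h import *
for n in('side','top'):
    p,d=get_image(n);crop(p,*((185,120,90,120,5) if n=='side' else (160,0,260,220,3)),f'pics/{n}13.png')
print(get_obs()['tool_pos'],get_obs()['contact_force'])
E
```

```text
t: 13.15
tool_pos: [0.6509, -0.0373, 0.0789]
tool_rot: [2.117, 0.212, -2.116]
contact_force: [1.2, -0.3, -2.6]
opening: 0.0128
t: 13.57
tool_pos: [0.6515, -0.0377, 0.1235]
tool_rot: [2.119, 0.211, -2.114]
contact_force: [0.1, 0.0, -1.8]
opening: 0.013
[ 0.65004942 -0.03754201  0.12096791] [ 0.40577744 -0.3176738  -2.22243964]
```

View pics/side13.png

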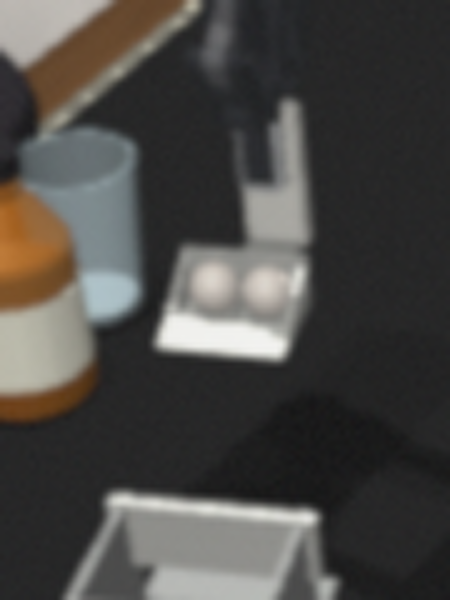

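View pics/top13.png

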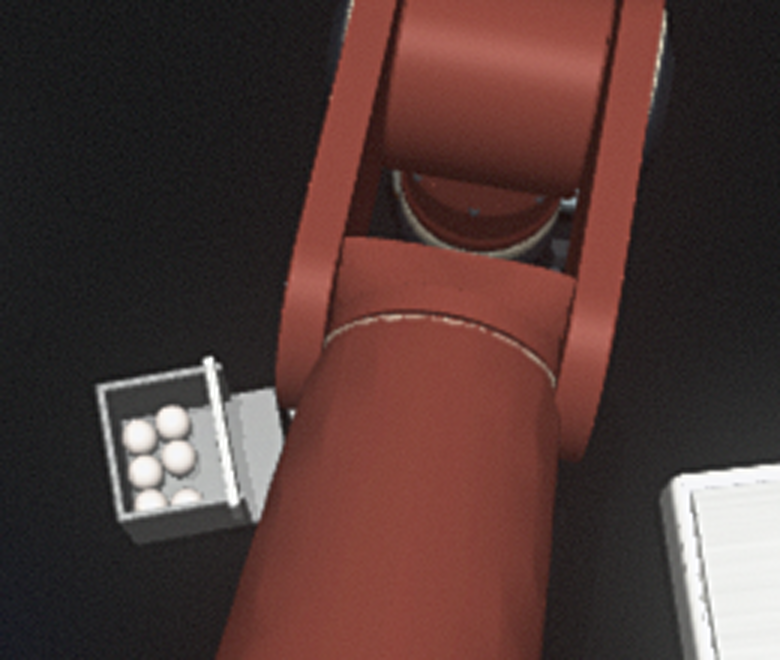

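```bash
python3 -m crank '[[[-0.003,-0.006,0,0],[-0.008,-0.018,0,-1],[-0.015,-0.035,0,-2],[-0.024,-0.055,0,-3],[-0.033,-0.076,0,-4.2]]]'; python3 -m crank '[[[-0.01,-0.022,0,0],[-0.019,-0.045,0,0],[-0.029,-0.067,0,0],[-0.038,-0.089,0,0],[-0.048,-0.111,0,0]]]'; python3 -m crank '[[[-0.01,-0.022,0,0],[-0.019,-0.044,0,0],[-0.027,-0.063,0,0],[-0.034,-0.08,0,0],[-0.04,-0.093,0,0]]]'; python3 -m crank '[[[-0.005,-0.012,0,0],[-0.008,-0.019,0,0],[-0.008,-0.02,0,0],[-0.008,-0.02,0,0],[-0.008,-0.02,0,0]]]'; python3 -m crank '[[[0,0,0,0],[0,0,0,0],[0,0,0,0]]]'
python3 - <<'E'
from h import *
ob=get_obs();r=R.from_rotvec(ob['tool_rot']).as_matrix();print(ob['tool_pos'],np.degrees(np.arctan2(r[1,1],r[0,1])),r[:,0].round(4))
for n in('side','top'):
    p,d=get_image(n);np.savez(n+'14.npz',p=p,d=d);crop(p,*((250,60,160,150,4) if n=='side' else (360,110,190,210,3)),f'pics/{n}14.png')
E
```

```text
t: 14.08
tool_pos: [0.6166, -0.1152, 0.1212]
tool_rot: [2.155, 0.134, -2.159]
contact_force: [-0.0, -0.4, -1.7]
opening: 0.0128
t: 14.5
tool_pos: [0.5682, -0.2267, 0.1213]
tool_rot: [2.156, 0.134, -2.159]
contact_force: [0.4, -0.4, -3.2]
opening: 0.0128
t: 14.92
tool_pos: [0.528, -0.3199, 0.1214]
tool_rot: [2.157, 0.133, -2.16]
contact_force: [-0.2, 0.5, -1.7]
opening: 0.0127
t: 15.33
tool_pos: [0.5222, -0.3372, 0.1221]
tool_rot: [2.157, 0.137, -2.156]
contact_force: [0.3, -0.0, -2.0]
opening: 0.0125
t: 15.58
tool_pos: [0.5222, -0.3373, 0.1222]
tool_rot: [2.156, 0.137, -2.156]
contact_force: [-0.0, 0.1, -1.9]
opening: 0.0129
[ 0.52224269 -0.33726569  0.12220858] -82.75547136539662 [ 0.e+00  1.e-04 -1.e+00]
```

View pics/side14.png

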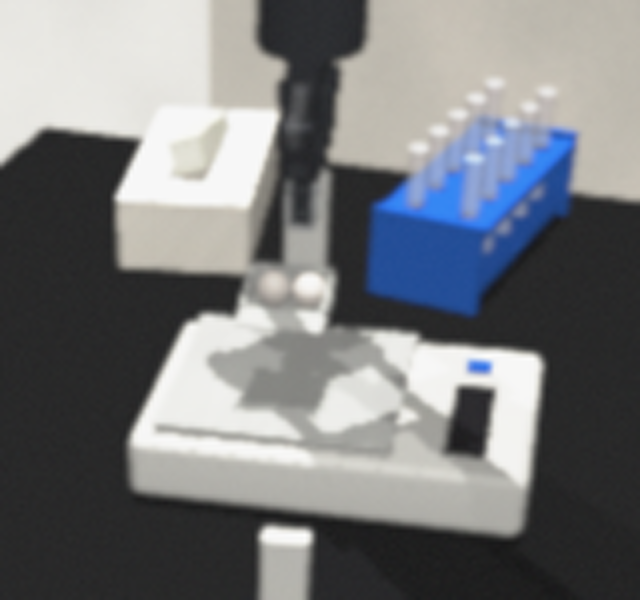

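View pics/top14.png

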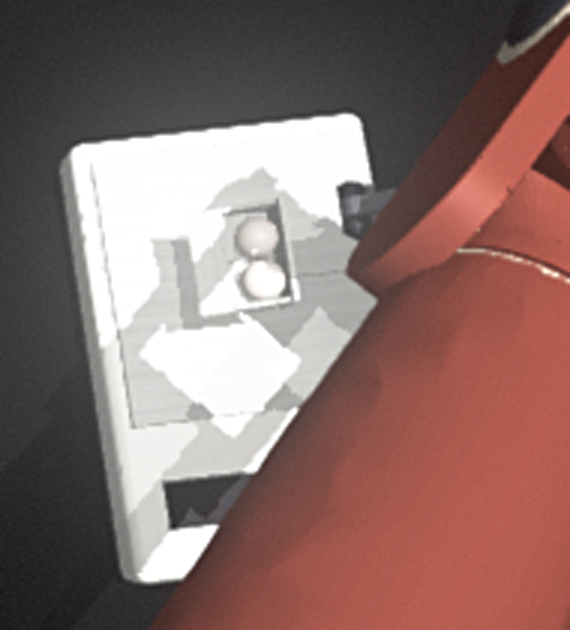

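```bash
python3 - <<'E'
from h import *
m=onz('top',446.8,196.2,.140);print(m)
x=np.array([-.126,.992]);print('origin est',m[:2]-.0175*x,'from tool',np.array([.5222,-.3373])+.053*x)
E
python3 -m crank '[[[0,0,-0.01,0],[0,0,-0.022,0],[0,0,-0.034,0],[0,0,-0.044,0],[0,0,-0.05,0]]]'; python3 -m crank '[[[0,0,-0.002,0],[0,0,-0.004,0],[0,0,-0.004,0],[0,0,-0.004,0]]]'
```

```text
[ 0.51149598 -0.27084475  0.14      ]
origin est [ 0.51370098 -0.28820475] from tool [ 0.515522 -0.284724]
t: 16.1
tool_pos: [0.5205, -0.3367, 0.0689]
tool_rot: [2.155, 0.139, -2.161]
contact_force: [0.2, 0.5, -2.0]
opening: 0.0126
t: 16.43
tool_pos: [0.5223, -0.3382, 0.0687]
tool_rot: [2.157, 0.135, -2.156]
contact_force: [0.3, -0.0, -2.7]
opening: 0.0132
```

```bash
python3 -m crank '[[[0,0,-0.003,0],[0,0,-0.005,0],[0,0,-0.006,0],[0,0,-0.006,0],[0,0,-0.006,0]]]'; python3 -m crank '[[[0,0,-0.001,0],[0,0,-0.002,0],[0,0,-0.002,0],[0,0,-0.002,0]]]'
```

```text
t: 16.85
tool_pos: [0.5219, -0.3378, 0.0621]
tool_rot: [2.157, 0.136, -2.157]
contact_force: [-0.2, -0.6, -2.1]
opening: 0.0126
t: 17.18
tool_pos: [0.5219, -0.3378, 0.0601]
tool_rot: [2.157, 0.136, -2.157]
contact_force: [0.3, 1.5, -2.1]
opening: 0.0128
```

```bash
python3 -m crank '[[[0,0,-0.0005,0],[0,0,-0.001,0],[0,0,-0.001,0]]]'; python3 -m crank '[[[0,0,-0.0005,0],[0,0,-0.001,0],[0,0,-0.001,0]]]'; python3 - <<'E'
from h import *
p,d=get_image('side');crop(p,280,90,90,90,7,'pics/s15.png')
E
```

```text
t: 17.43
tool_pos: [0.522, -0.338, 0.0593]
tool_rot: [2.157, 0.135, -2.156]
contact_force: [-0.0, -1.1, -1.5]
opening: 0.0128
t: 17.68
tool_pos: [0.522, -0.338, 0.059]
tool_rot: [2.157, 0.135, -2.156]
contact_force: [-2.1, 0.1, 3.3]
opening: 0.0128
```

View pics/s15.png

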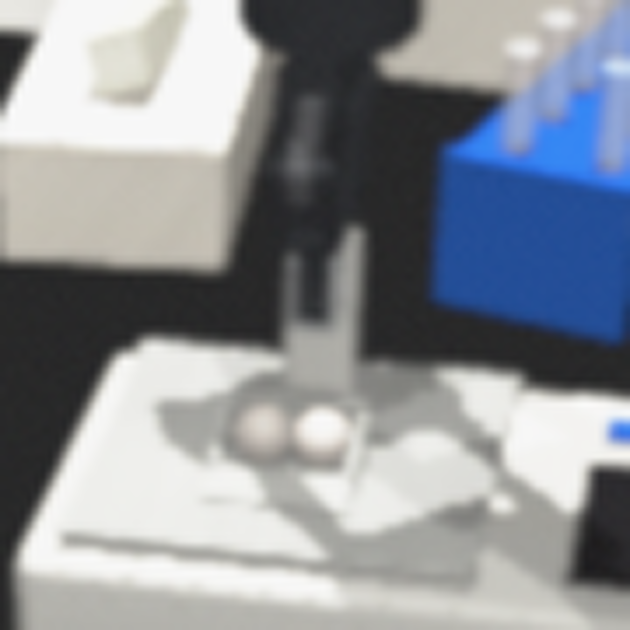

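```bash
python3 -m crank '[[[0,0,0,0],[0,0,0,0],[0,0,0,0],[0,0,0,0],[0,0,0,0]]]' 0.4 20; python3 -m crank '[[[0,0,0.01,0],[0,0,0.03,0],[0,0,0.055,0],[0,0,0.08,0],[0,0,0.11,0]]]';python3 -m crank '[[[0,-0.01,0.03,0],[-0.01,-0.03,0.05,0],[-0.03,-0.06,0.06,0],[-0.05,-0.09,0.06,0],[-0.08,-0.12,0.06,0]]]';python3 -m crank '[[[-0.03,-0.03,0,0],[-0.06,-0.05,0,0],[-0.07,-0.06,0,0],[-0.07,-0.06,0,0],[-0.07,-0.06,0,0]]]'
python3 - <<'E'
from h import *
for n in('side','top'):
    p,d=get_image(n);np.savez(n+'16.npz',p=p,d=d);cv2.imwrite(f'pics/{n}16.png',p[:,:,::-1])
s=np.load('top16.npz');crop(s['p'],370,135,150,130,5,'pics/c16.png')
E
```

```text
t: 18.15
tool_pos: [0.5219, -0.3378, 0.058]
tool_rot: [2.157, 0.136, -2.157]
contact_force: [0.1, 0.6, 0.4]
opening: 0.0338
t: 18.57
tool_pos: [0.5213, -0.3374, 0.1688]
tool_rot: [2.156, 0.137, -2.159]
contact_force: [0.2, -0.1, 0.3]
opening: 0.0345
t: 18.98
tool_pos: [0.4431, -0.4588, 0.231]
tool_rot: [2.157, 0.134, -2.151]
contact_force: [1.1, 1.1, -0.8]
opening: 0.0339
t: 19.4
tool_pos: [0.3724, -0.5175, 0.2287]
tool_rot: [2.158, 0.134, -2.156]
contact_force: [0.2, -0.3, -0.4]
opening: 0.0343
```

View pics/side16.png

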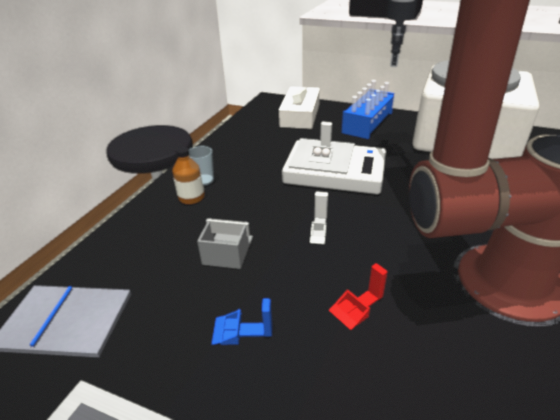

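View pics/c16.png

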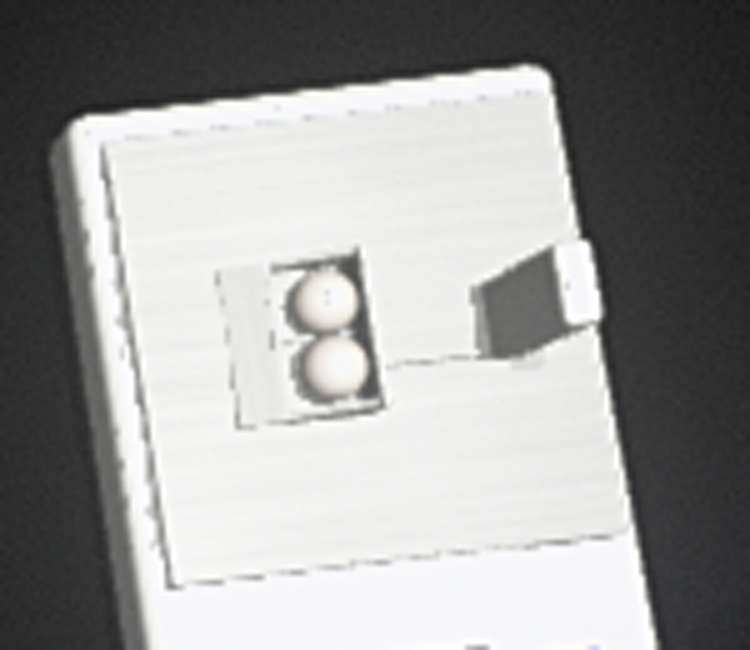

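View pics/top16.png

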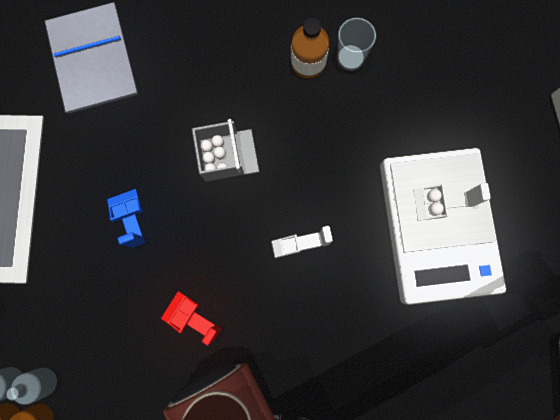

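```bash
python3 - <<'E'
from h import *
l=onz('top',415.5,204.5,.063);x=np.array([-.126,.992]);o=l[:2]-.05*x;print(l,'origin',o,'minus pan',o-[.515,-.2875])
print(finish_job())
E
```

```text
[ 0.50987662 -0.23711727  0.063     ] origin [ 0.51617662 -0.28671727] minus pan [0.00117662 0.00078273]
the job is handed in; nothing more can be done
None
```

The filled wide scoop is standing flat on the balance pan with one ball in each cup, and the job is handed in after about 19.5 s of robot time. I gripped the scoop by its handle, pushed it in under the strike bar until the lip was about 5 mm from the far wall, and drew it back out.

**Last checks**
- The final pictures show two balls in the scoop and the other six in the tray.
- The scoop's origin measures about 1–2 mm from the pan centre.
- The narrow scoop shows no visible movement.
- The gripper is open and clear of everything. The largest force I read was about 7 N.

**What disagreed**
- The camera depth put the fingertips about 40 mm higher than the reported tool height.
- Because of this, the first grip only caught the top of the handle. It lifted the scoop about 4 cm before I set it back down and gripped again lower, using heights measured in the images.
- With the proper grip, the opening read about 12.8 mm on the 14 mm handle.

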